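Push the dry clay offcut through the reclaim bin's sprung flap

ROBOT

A 6-joint arm with a two-finger parallel gripper is mounted at the origin on the work surface. World frame = base frame: x ahead of the robot, y to its left, z up, the work surface at z = 0. Lengths are in mm, angles in rad, forces in N, time in s.
With the tool pointing down it reaches from about 350 to 875 mm from the base axis. Payload 4.2 kg.
Tool frame: the origin (TCP) lies at the very end of the fingers, on their centre line; the grasp point (between the pads) lies 19 mm behind it; z points along the fingers, y is the line along which they close (so a half turn about z gives the same grasp; the last joint's range is limited). The gripper opens to 85 mm and grips with 20 to 120 N. Pads are 22 mm wide; open, the fingers measure 114 mm over their backs; the gripper's body (76 mm by 85 mm) begins 54 mm behind the grasp point. The pads swing forward as they close: fully open they stand 13 mm farther back than shut.
Start: joints at [-1, 0.385, 0.008, 0, -1.194, -0.259], TCP at [191.748, -594.838, 231.312] pointing down, gripper open.
Joint ranges: [-3.14, 3.14], [-1.21, 2.06], [-1.07, 1.41], [-3.16, 2.05], [-2.99, -0.16], [-3.1, 3.1]. Speed limits (rad/s): [2.79, 2.79, 3.14, 3.14, 3.14, 3.14].

INTERFACE

Orientations are given as a unit quaternion [x, y, z, w].
In Python, from bench import read_state, get_image, camera_model, job_done gives the robot as it stands.
- The arm moves only by the shell command python3 -m handwheel 'ROWS'. ROWS is JSON, a list of rows, each a list of 7 numbers: the shift along the tool's x, y, z in m, then the turn, a rotation vector about the tool's x, y, z in rad, then the gripper's target within -1 to 1 (fully open at 1, half-way at 0, shut at -1). In form: [[dx, dy, dz, wx, wy, wz, jaw], ...]. A call has 1 to 10 rows; each row is the pose to reach, as a shift and turn from the pose commanded when the call began, along the tool's axes at that moment; what a row does not reach only later rows make up. A row lasts 1/8 s, in which the tool goes at most 62.5 mm and 10.7 degrees, less where a joint would pass 70% of its speed; a pose out of reach is approached as far as the arm can. A call with a gripper value outside its range is refused whole. The fingers move at their own pace and stop on an object; the grip force is fixed at half the most. Time passes only in rows, so rows that repeat a pose let the fingers close. It gives the time, the measured TCP pose, the force, the opening and the grip force at its end, in the units of the state.
- read_state(): the state, without advancing time (a new reading comes with each control period).
- get_image(name): name is "side" or "top" or "wrist"; returns (picture, depth): 480x640x3 uint8, blue, green, red; 480x640 float32, mm along the optical axis (not along the pixel's ray), 0 where there is no reading.
- camera_model(name): a dict with "K" (3x3 intrinsics, pixels), "rvec" (rotation vector, rad) and "tvec" (3), from world to camera coordinates, as OpenCV has them; the wrist camera has in their place "hand_eye" (4x4, takes a point from camera to tool coordinates, whose origin is the TCP and whose axes are the flange's). Camera axes: x right, y down, z forward; pixel columns grow to the right and rows downward; lengths in mm; the calibration is good to about 2 mm. A picture is of the moment at which its call begins: read the wrist's pose just before it. camera_model takes no time and is no camera call.
- job_done(): hands the job in; it is judged then, once.
The state is a dict: "clock": time; "joints": joint angles; "joint_vel": joint speeds; "joint_efforts": joint torques, N m; "position": TCP position; "ee_rot": TCP orientation; "contact_force": force on the tool from outside, world axes, zero at the start; "wrist_torque": the same for the moment, N m; "gripper_width": finger opening in mm; "grasp_force": force on a finger pad.
Only numpy, scipy, OpenCV 4.12 (cv2) and the standard library are available. Lean on these libraries where they do the work, as an engineer would, in place of code of your own. Each camera call takes 0.05 s, during which the arm holds its last target. There are 200 camera calls.

TASK

Clear the dry grey clay offcut from the ledge of the reclaim bin: with one finger press the green sprung flap down and hold it open, and meanwhile push the offcut along the ledge with the other finger until it drops in; only then let the flap spring shut. Do not squeeze or lift the offcut or shove it onto the flap while that is shut, and leave the fired sherd (terracotta with blue glaze) lying on the ledge, because fired ware must not get into the reclaim clay. Leave the other things on the bench as they stand.

Things in the scene. Friction and masses are not known exactly. Their poses are not given: they have to be found in the camera images.
- bin: clay reclaim caddy: heavy immovable grey tub with flat white lid, 235 mm along its x, 230 mm along y, lid top 150 mm above the bench. Origin: centre of its underside, on the bench; z up. On the lid, +x side: loading ledge (x +27.5 to +117.5 mm); -x side: green flap in an opening x -92.5 to +27.5 mm, y within 78 mm; flat frame around, 25 mm wide beyond the hinge. Tub hollow below, floor at 4 mm
- flap (a joint): flap angle, rad: 0 shut and flush with the ledge, up to 1.25 as its free edge swings down into the tub. Green plastic with black ribs, 5 mm thick, 150 mm wide (bin's y), 118 mm from hinge to free edge. A spring shuts it as soon as it is let go: closing moment 0.16 N m shut, 0.29 at 0.8 rad (about 1.5 N to start it at the free edge, 6 to 7 N at 40 mm from the hinge); the offcut's weight does not open it
- flap_edge (a point): middle of the flap's free edge, on its upper face; moves with the flap. When shut: bin (+26, 0, 150) mm
- flap_hinge (a point): middle of the flap's hinge line, on the lid's upper face: bin (-92.5, 0, 150) mm; fixed. From ledge_edge to here is the direction in which the offcut is to be pushed
- ledge_edge (a point): middle of the ledge's edge that borders the flap, on its upper face: bin (+27.5, 0, 150) mm; fixed. The ledge is flat, 6 mm thick, open towards the flap, with a lip 5 mm high and 4 mm wide along its three other sides
- offcut: dry clay offcut, brownish grey, matt, rigid, about 50 g: slab 30 mm (its x) by 42 (its y) by 14 mm with a second layer 26 by 31 mm on it, 22 mm high in all. Origin: centre of its underside. It lies on the ledge about 40 mm left or right of the middle, its x roughly along the bin's x, its nearest side 5 to 16 mm from the ledge's edge. Past the edge, with the flap held down, it drops into the tub
- offcut_mid (a point): centre of the offcut, 11 mm above its underside
- sherd: fired sherd, terracotta with a glossy blue glazed top, 28 by 40 by 15 mm; on the other half of the ledge, about 80 mm from the offcut; to be left lying. Origin: centre of its underside
- jar: clear screw jar with a yellow cap, 60 mm across, 100 mm high, on the bench beside the bin (at its +y side). Origin: centre of its underside; a bystander
- knife: wooden modelling knife, 165 mm long, 14 mm wide, 9 mm high, lying on the bench beside the bin (at its -y side). Origin: on its underside; a bystander
- pot_a: raw grey pinch pot, 76 mm across, 70 mm high, on the plywood board to the left. Origin: centre of its underside; a bystander
- pot_b: raw grey pinch pot, 64 mm across, 55 mm high, on the plywood board to the left. Origin: centre of its underside; a bystander
- bowl: white bowl, 120 mm across, 50 mm high, on the bench to the right. Origin: centre of its underside; a bystander
- brush: brush lying on the bench to the right. Origin: on its underside; a bystander

How it is judged:
By the outcome, as a careful person would: the job done as asked, in the order asked, and still so for the second after the job is handed in, with the robot touching nothing.
It also fails if it takes over 37 s, if anything falls off the work surface, if the arm or the gripper's body presses on something with over 40 N, if the wrist force passes 120 N, or if a joint passes its speed limit or range.

## Working session

There is one attempt and no reset: what is moved stays moved. The work goes in short steps, Python scripts to look and compute and a shell command to move; the robot and the scene stay as the last step left them, time stands still between calls to the robot, and variables do not carry over. Pictures are saved under pics/ and viewed, at most 10 in all, crops included, and the job is handed in when it is done.

```bash
ls; mkdir -p pics; python3 - <<'E'
from bench import *
import cv2,numpy as np
for n in("top","side"):
    im,d=get_image(n);cv2.imwrite(f"pics/{n}0.png",im);np.save(f"pics/{n}0.npy",d)
    print(n,camera_model(n))
print(camera_model("wrist"));print(read_state())
E
```

```text
pics
top {'K': array([[508.77341047,   0.        , 317.40050494],
       [  0.        , 508.77341047, 244.40874131],
       [  0.        ,   0.        ,   1.        ]]), 'rvec': array([ 2.13424988, -2.13404564,  0.16157089]), 'tvec': array([  23.41255729,  513.9353781 , 1368.00513352])}
side {'K': array([[576.37652112,   0.        , 313.39129117],
       [  0.        , 576.37652112, 247.21119798],
       [  0.        ,   0.        ,   1.        ]]), 'rvec': array([ 0.25519338, -2.88337705,  1.01205066]), 'tvec': array([ 514.45975126,  104.97305761, 1363.89397973])}
{'K': array([[350.77125023,   0.        , 316.12770316],
       [  0.        , 350.77125023, 236.13040127],
       [  0.        ,   0.        ,   1.        ]]), 'hand_eye': array([[ 1.00001785e-03, -9.44546975e-01, -3.28374804e-01,
         8.53894657e+01],
       [ 9.99999203e-01,  6.91422256e-04,  1.05652520e-03,
         2.71518086e-01],
       [-7.70892030e-04, -3.28375598e-01,  9.44546914e-01,
        -1.42623940e+02],
       [ 0.00000000e+00,  0.00000000e+00,  0.00000000e+00,
         1.00000000e+00]])}
{'clock': 0.1, 'joints': array([-1.00039440e+00,  3.85488203e-01,  6.76334114e-03, -4.34737281e-04,
       -1.19398213e+00, -2.58597145e-01]), 'joint_vel': array([-1.72005858e-03, -2.73710719e-04,  2.30618562e-03, -1.76512655e-03,
        1.17652056e-04, -4.16133345e-05]), 'joint_efforts': array([-4.21737177e-04, -3.93318307e+01,  1.88928366e+01,  4.19794768e+00,
       -2.57461877e-03,  1.22116990e-05]), 'position': array([ 191.59348158, -594.36743261,  230.32617621]), 'ee_rot': array([-1.55192332e-01,  9.87883792e-01,  9.55802694e-04, -1.99810706e-04]), 'contact_force': array([0.42945535, 0.46410722, 0.69447308]), 'wrist_torque': array([ 0.02478592, -0.06230364, -0.02020337]), 'grasp_force': 0.0, 'gripper_width': 85.13039966566178}
```

View pics/top0.png

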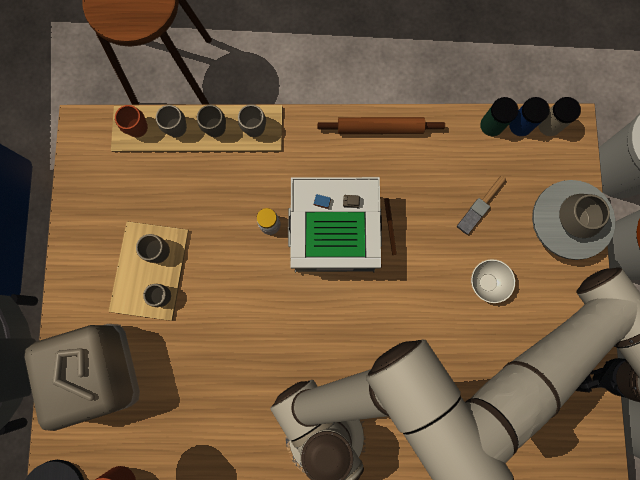

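View pics/side0.png

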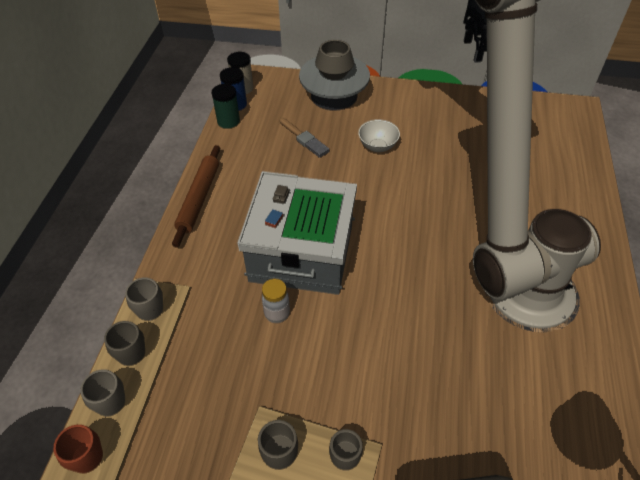

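The top view shows the bin at about (336,223) with its ledge on the far side from the robot. The offcut is at (352,201), the sherd at (323,201) and the green flap at (335,234). The side view agrees: offcut (281,193), sherd (273,217).

```bash
cat > h.py <<'E'
import cv2,numpy as np
from scipy.spatial.transform import Rotation as R
from bench import *
def cam(n,st=None):
    m=camera_model(n)
    if n=="wrist":
        T=np.eye(4);T[:3,:3]=R.from_quat(st["ee_rot"]).as_matrix();T[:3,3]=st["position"]
        C=T@m["hand_eye"];return m["K"],C[:3,:3],C[:3,3]
    W=cv2.Rodrigues(m["rvec"])[0];return m["K"],W.T,-W.T@m["tvec"]
def ray(c,uv):
    K,Rw,o=c;d=Rw@np.linalg.inv(K)@np.array([uv[0],uv[1],1.]);return o,d
def plane(c,uv,z):
    o,d=ray(c,uv);return o+d*(z-o[2])/d[2]
def tri(c1,u1,c2,u2):
    o,d=ray(c1,u1);p,e=ray(c2,u2)
    s=np.linalg.lstsq(np.c_[d,-e],p-o,rcond=None)[0];a,b=o+d*s[0],p+e*s[1]
    return (a+b)/2,np.linalg.norm(a-b)
def green(im):
    h=cv2.cvtColor(im,cv2.COLOR_BGR2HSV);m=cv2.inRange(h,(50,120,40),(75,255,255))
    m=cv2.morphologyEx(m,cv2.MORPH_CLOSE,np.ones((9,9)))
    return max(cv2.findContours(m,0,1)[0],key=cv2.contourArea)
E
python3 - <<'E'
from h import *
t=cv2.imread("pics/top0.png");s=cv2.imread("pics/side0.png")
ct,cs=cam("top"),cam("side")
q=[]
for im in(t,s):
    c=green(im);
    e=cv2.approxPolyDP(cv2.convexHull(c),6,True)[:,0];m=cv2.moments(c);q.append((m['m10']/m['m00'],m['m01']/m['m00']));print(e.tolist(),q[-1])
    cc=ct if im is t else cs
    print([plane(cc,p,150).round(0)[:2].tolist() for p in e])
print("flap",tri(ct,q[0],cs,q[1]))
r=cv2.minAreaRect(np.array([plane(ct,p,150)[:2] for p in green(t)[:,0]],np.float32));print(r)
# dark/brown blob and blue blob near ledge
for im,cc,(u0,u1,v0,v1) in((t,ct,(300,372,188,209)),(s,cs,(260,290,182,230))):
    p=im[v0:v1,u0:u1];k=(p.max(2)<140).astype(np.uint8)
    n,l,st,ce=cv2.connectedComponentsWithStats(k)
    for i in range(1,n):
        if st[i,4]>25: print(st[i],(ce[i]+[u0,v0]).round(1),plane(cc,ce[i]+[u0,v0],165).round(0))
E
```

```text
[[364, 212], [364, 256], [306, 256], [307, 212]] (335.0056176105559, 234.00424586844338)
[[581.0, -98.0], [466.0, -96.0], [467.0, 51.0], [581.0, 49.0]]
[[296, 189], [341, 195], [332, 242], [283, 235]] (312.7439351147802, 215.6650010862481)
[[581.0, -96.0], [472.0, -94.0], [470.0, 51.0], [581.0, 49.0]]
flap (array([525.40370367, -22.6985219 , 145.29947735]), np.float64(2.3212916902087866))
((523.8067626953125, -22.76800537109375), (149.5367889404297, 114.58203125), 89.97663879394531)
[ 13   6  21  15 216] [323.2 201.5] [605.   8. 165.]
[ 43   7  21  14 254] [352.7 201.4] [605. -68. 165.]
[ 12   2  18  21 272] [280.8 194.1] [609. -60. 165.]
[23 23  7 25 97] [287.  220.7] [577.  19. 165.]
[  5  27  20  20 268] [273.9 218.1] [608.  16. 165.]
```

```bash
cat > go.py <<'E'
import sys
from h import *
# go.py x y z tilt_deg : shift/turn from the present pose, tool y -> world -x lowered by tilt
x,y,z,a=map(float,sys.argv[1:5]);yaw=np.radians(float(sys.argv[5])) if len(sys.argv)>5 else 0
a=np.radians(a);M=np.array([[0,-np.cos(a),np.sin(a)],[-1,0,0],[0,-np.sin(a),-np.cos(a)]])
M=R.from_rotvec([0,0,yaw]).as_matrix()@M
s=read_state();Q=R.from_quat(s["ee_rot"])
print("shift m",(Q.inv().apply(np.array([x,y,z])-s["position"])/1000).round(4),"turn",(Q.inv()*R.from_matrix(M)).as_rotvec().round(3),s["clock"],s["joints"].round(2))
E
python3 go.py 570 -64 300 0
```

```text
shift m [-0.5228  0.3889 -0.069 ] turn [ 2.000e-03  1.000e-03 -1.259e+00] 0.1 [-1.    0.39  0.01 -0.   -1.19 -0.26]
```

```bash
python3 -m handwheel '[[-0.05,0.039,-0.069,0,0,-0.126,1],[-0.105,0.078,-0.069,0,0,-0.25,1],[-0.157,0.117,-0.069,0,0,-0.378,1],[-0.21,0.156,-0.069,0,0,-0.504,1],[-0.26,0.195,-0.069,0,0,-0.63,1],[-0.314,0.233,-0.069,0,0,-0.755,1],[-0.366,0.272,-0.069,0,0,-0.88,1],[-0.418,0.311,-0.069,0,0,-1.0,1],[-0.47,0.35,-0.069,0,0,-1.13,1],[-0.523,0.389,-0.069,0,0,-1.259,1]]'; python3 go.py 570 -64 300 0
```

```text
clock: 1.35
position: [542.2, -102.3, 300.1]
ee_rot: [0.709, -0.705, -0.0, 0.0]
contact_force: [0.8, -1.1, -0.0]
gripper_width: 85.5
grasp_force: 0.0
shift m [-0.0381 -0.028   0.0001] turn [0.    0.    0.005] 1.35 [ 0.11  0.22 -0.06 -0.   -1.3  -0.1 ]
```

```bash
python3 -m handwheel '[[0,0,0,0,0,0,1],[0,0,0,0,0,0,1],[0,0,0,0,0,0,1]]'; python3 - <<'E'
from h import *
s=read_state();im,d=get_image("wrist");cv2.imwrite("pics/w1.png",im);np.save("pics/w1.npy",d);import pickle;pickle.dump(s,open("pics/w1.pkl","wb"));print(s["position"],s["clock"])
E
```

```text
clock: 1.72
position: [540.9, -105.1, 300.3]
ee_rot: [-0.707, 0.708, 0.0, -0.0]
contact_force: [0.5, -0.3, 0.7]
gripper_width: 85.5
grasp_force: 0.0
[ 540.85026016 -105.11451091  300.34224004] 1.725
```

View pics/w1.png

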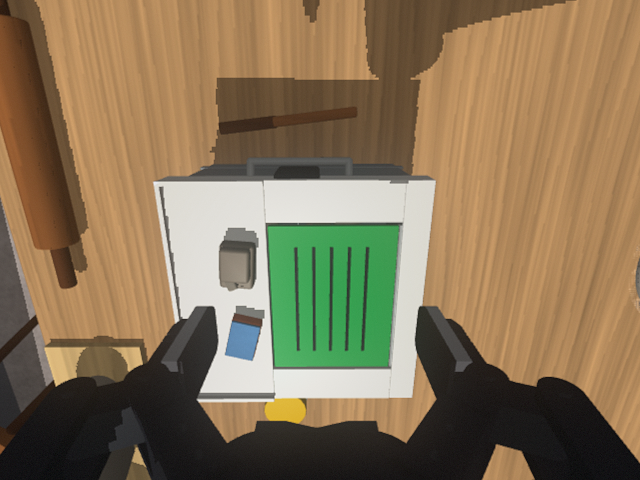

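The wrist view shows the offcut at (237,263), the sherd at (243,335) and the ledge/flap border at u≈267. The finger tips are at about (205,310) and (430,310). I'll measure these now.

```bash
python3 - <<'E'
from h import *
import pickle
s=pickle.load(open("pics/w1.pkl","rb"));c=cam("wrist",s);ct=cam("top");im=cv2.imread("pics/w1.png");d=np.load("pics/w1.npy")
g=green(im);e=cv2.approxPolyDP(cv2.convexHull(g),8,True)[:,0]
print([(p.tolist(),plane(c,p,150).round(1)[:2].tolist()) for p in e])
t=green(cv2.imread("pics/top0.png"))
f=lambda k:(lambda m:(m['m10']/m['m00'],m['m01']/m['m00']))(cv2.moments(k))
print("flap tri",tri(c,f(g),ct,f(t)))
# offcut by depth: points above lid
v,u=np.mgrid[225:380,165:275];z=d[225:380,165:275]
K,Rw,o=c;P=(np.stack([(u-K[0,2])/K[0,0],(v-K[1,2])/K[1,1],np.ones_like(z)],-1)*z[...,None])@Rw.T+o
lid=np.median(P[(P[...,2]>140)&(P[...,2]<158)][:,2]);print("lid z",lid)
h=P[...,2]-lid
for lo,hi in((9,17.5),(18,26),(5,40)):
    m=((h>lo)&(h<hi)&(u<262)).astype(np.uint8);n,l,st,ce=cv2.connectedComponentsWithStats(m)
    for i in range(1,n):
        if st[i,4]>60:
            q=P[l==i];print(lo,st[i,4],q.min(0).round(1),q.max(0).round(1),cv2.minAreaRect(q[:,:2].astype(np.float32)))
# top-face centre of offcut in wrist & top: brownish-grey mask
hs=cv2.cvtColor(im,cv2.COLOR_BGR2HSV)
m=(im[225:300,205:262].max(2)<170).astype(np.uint8);n,l,st,ce=cv2.connectedComponentsWithStats(m);print(st,ce+[205,225])
# fingertip positions
K_,R_,_=c
for uv in((205,310),(217,318),(430,310),(418,318)):
    zz=d[uv[1],uv[0]]; print(uv,zz, ((R.from_quat(s["ee_rot"]).inv().apply((R_@(np.linalg.inv(K_)@[uv[0],uv[1],1]*zz)+o)-s["position"])).round(1)))
E
```

```text
[([398, 226], [468.3, -97.1]), ([387, 365], [468.2, 50.7]), ([275, 365], [581.8, 50.6]), ([268, 226], [582.2, -97.2])]
flap tri (array([525.22882024, -23.12192429, 136.83849472]), np.float64(1.1386396944350607))
lid z 150.30806006882023
9 537 [593.4 -85.6 159.4] [625.3 -41.8 167.7] ((609.2694091796875, -63.21192932128906), (43.639957427978516, 29.543781280517578), 85.10562896728516)
9 1139 [591.4 -11.1 159.3] [626.9  32.8 167.2] ((609.2603759765625, 10.927967071533203), (40.30754852294922, 28.015594482421875), 75.07506561279297)
18 1029 [595.7 -84.6 168.3] [623.8 -51.9 173.8] ((609.7421875, -68.20068359375), (31.247865676879883, 26.26521110534668), 84.57784271240234)
5 1663 [593.2 -85.6 155.3] [625.3 -41.8 173.8] ((609.2577514648438, -63.233543395996094), (43.68502426147461, 29.563396453857422), 85.10562896728516)
5 1209 [591.4 -11.1 155.3] [626.9  32.8 167.2] ((609.1300048828125, 10.83502197265625), (40.247501373291016, 28.082006454467773), 75.74385070800781)
[[   0    0   57   75 2168]
 [  14    3   39   63 2107]] [[228.4704797  264.99677122]
 [237.66065496 258.91646891]]
(205, 310) 140.49466 [ 10.5 -43.7 -19.7]
(217, 318) 336.97446 [-100.5  -94.3  149.7]
(430, 310) 139.62036 [ 11.   46.1 -20.4]
(418, 318) 147.40703 [  3.7  43.6 -14.7]
```

```bash
python3 - <<'E'
import cv2
im=cv2.imread("pics/w1.png")[210:390,150:350];cv2.imwrite("pics/w1c.png",cv2.resize(im,None,fx=3.3,fy=3.3,interpolation=2))
E
```

```text
(no output)
```

View pics/w1c.png

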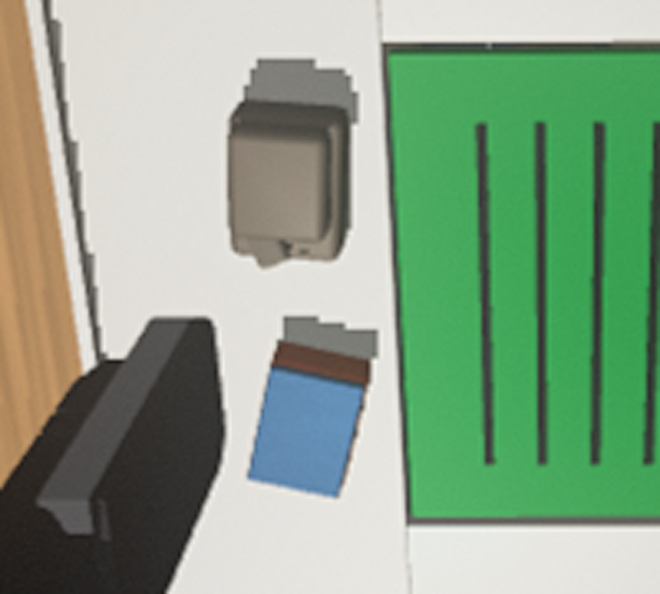

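The crop shows the offcut slab with a 5° yaw and its near side about 10 mm from the edge. The path behind it is clear, and the sherd lies well to +y. Next I'll read the finger/knuckle profile from the depth image to choose the tilt.

```bash
python3 - <<'E'
from h import *
import pickle
s=pickle.load(open("pics/w1.pkl","rb"));d=np.load("pics/w1.npy");m=camera_model("wrist");K=m["K"];H=m["hand_eye"]
v,u=np.mgrid[0:480,0:640]
P=(np.stack([(u-K[0,2])/K[0,0],(v-K[1,2])/K[1,1],np.ones_like(d)],-1)*d[...,None])@H[:3,:3].T+H[:3,3]
P=P[(d>20)&(d<200)]
for z in range(-110,0,8):
    q=P[(abs(P[:,2]-z)<4)]
    if len(q)>5: a=q[q[:,1]>0];b=q[q[:,1]<0];print(z,len(q),"y+",a[:,1].min().round(),a[:,1].max().round(),"x",a[:,0].min().round(),a[:,0].max().round(),"y-",b[:,1].min().round() if len(b) else '',b[:,1].max().round() if len(b) else '')
E
```

```text
-94 2790 y+ 12.0 67.0 x 13.0 22.0 y- -62.0 -10.0
-86 13240 y+ 0.0 74.0 x 2.0 19.0 y- -71.0 -0.0
-78 11912 y+ 0.0 75.0 x -9.0 19.0 y- -73.0 -0.0
-70 10865 y+ 1.0 75.0 x -13.0 18.0 y- -73.0 -1.0
-62 6319 y+ 37.0 75.0 x -13.0 15.0 y- -74.0 -36.0
-54 1688 y+ 43.0 71.0 x -2.0 14.0 y- -65.0 -41.0
-46 1760 y+ 43.0 57.0 x -12.0 12.0 y- -56.0 -41.0
-38 1754 y+ 43.0 57.0 x -11.0 12.0 y- -55.0 -41.0
-30 1468 y+ 43.0 57.0 x -12.0 12.0 y- -56.0 -41.0
-22 1166 y+ 43.0 57.0 x -11.0 12.0 y- -55.0 -41.0
-14 332 y+ 43.0 50.0 x -12.0 11.0 y- -47.0 -41.0
```

```bash
python3 go.py 605 -65 215 24
```

```text
shift m [-0.0404 -0.064   0.0855] turn [ 0.419 -0.    -0.002] 1.775 [ 0.1   0.22 -0.06  0.   -1.3  -0.1 ]
```

```bash
python3 -m handwheel '[[-0.01,-0.016,0.02,0.1,0,0,1],[-0.02,-0.032,0.04,0.21,0,0,1],[-0.03,-0.048,0.06,0.31,0,0,1],[-0.04,-0.064,0.085,0.419,0,0,1],[-0.04,-0.064,0.085,0.419,0,0,1],[-0.04,-0.064,0.085,0.419,0,0,1]]'; python3 go.py 605 -65 125.5 24;python3 - <<'E'
from h import *
s=read_state();im,d=get_image("wrist");cv2.imwrite("pics/w2.png",im)
c=cam("wrist",s)
K,Rw,o=c
v,u=np.mgrid[0:480,0:640];P=(np.stack([(u-K[0,2])/K[0,0],(v-K[1,2])/K[1,1],np.ones_like(d)],-1)*d[...,None])@Rw.T+o
k=(d>0)&(P[...,2]>167)&(P[...,2]<178)&(abs(P[...,0]-610)<22)&(abs(P[...,1]+68)<25);q=P[k];print("offcut top",q.min(0),q.max(0),len(q))
k=(d>0)&(abs(P[...,2]-150)<6)&(abs(P[...,0]-600)<12)&(abs(P[...,1]+100)<10);print("lid",np.median(P[k][:,2]))
T=R.from_quat(s["ee_rot"]).inv().apply((P-s["position"]).reshape(-1,3));T=T[(d.ravel()<200)&(d.ravel()>20)]
for z in range(-24,-8,2):
    q=T[abs(T[:,2]-z)<1]
    if len(q)>3: a=q[q[:,1]>0,1];b=q[q[:,1]<0,1];print(z,len(q),a.min() if len(a) else'',a.max() if len(a) else'',b.min() if len(b) else'',b.max() if len(b) else'')
E
```

```text
clock: 2.52
position: [606.6, -64.9, 217.4]
ee_rot: [-0.691, 0.692, -0.148, 0.148]
contact_force: [0.6, 0.3, 1.2]
gripper_width: 85.6
grasp_force: 0.0
shift m [0.0001 0.039  0.0832] turn [-0.002 -0.001 -0.001] 2.525 [ 0.2   0.19 -0.43  0.16 -0.54 -0.31]
offcut top [595.96726652 -84.12496128 167.0037475 ] [623.67057707 -43.40004396 173.69878682] 2190
lid 150.0342054972555
-24 306 43.19191061435302 56.91734288658213 -55.73358830653271 -41.40417174319934
-22 307 43.22413278235515 56.06231219952571 -54.54860810163837 -41.22408402967448
-20 248 43.120074724309475 55.83088420892321 -53.40781304644997 -41.48959419111407
-18 216 43.10611838408478 50.287669493608625 -48.36305842262538 -41.46823690885596
-16 129 43.17637625334849 49.41703406683582 -42.23348353370542 -41.51120554452986
-14 71 43.21047096335049 44.06375393174484 -42.35536415646438 -41.582651278922825
```

View pics/w2.png

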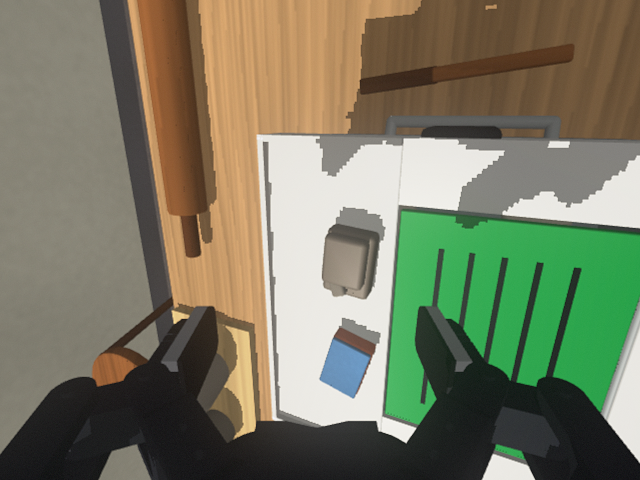

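The view shows the tilted gripper, with the right finger over the flap and the left finger beyond the offcut's far side. The offcut is at (350,260) and its far top edge is at x=623.7. I'll descend now.

```bash
python3 -m handwheel '[[0,0.008,0.017,0,0,0,1],[0,0.016,0.034,0,0,0,1],[0,0.022,0.046,0,0,0,1],[0,0.025,0.054,0,0,0,1],[0,0.028,0.062,0,0,0,1],[0,0.032,0.069,0,0,0,1],[0,0.034,0.073,0,0,0,1],[0,0.034,0.073,0,0,0,1]]'; python3 go.py 604 -65 126 24
```

```text
clock: 3.58
position: [604.4, -64.2, 134.9]
ee_rot: [0.692, -0.691, 0.147, -0.147]
contact_force: [0.4, -1.7, 2.0]
gripper_width: 85.7
grasp_force: 1.1
shift m [0.0008 0.004  0.0079] turn [-0.001 -0.     0.   ] 3.575 [ 0.19  0.29 -0.59  0.27 -0.3  -0.43]
```

```bash
python3 -m handwheel '[[0.0005,0.002,0.004,0,0,0,1],[0.001,0.004,0.008,0,0,0,1],[0.001,0.004,0.008,0,0,0,1],[0.001,0.004,0.008,0,0,0,1]]'; python3 go.py 575 -65 126 24; python3 - <<'E'
from h import *
im,d=get_image("wrist");t,_=get_image("side")
cv2.imwrite("pics/w3.png",np.hstack([cv2.resize(im[100:480,150:600],(450,380)),cv2.resize(t[140:300,220:380],(350,350)) if 0 else cv2.copyMakeBorder(cv2.resize(t[150:290,230:370],(345,345)),0,35,0,0,0)]))
E
```

```text
clock: 4.08
position: [604.0, -65.1, 126.0]
ee_rot: [0.692, -0.692, 0.147, -0.147]
contact_force: [-0.6, 0.4, 3.1]
gripper_width: 85.5
grasp_force: 1.1
shift m [-0.0001  0.0264 -0.0118] turn [-0.  0.  0.] 4.075 [ 0.19  0.3  -0.61  0.29 -0.27 -0.45]
```

View pics/w3.png

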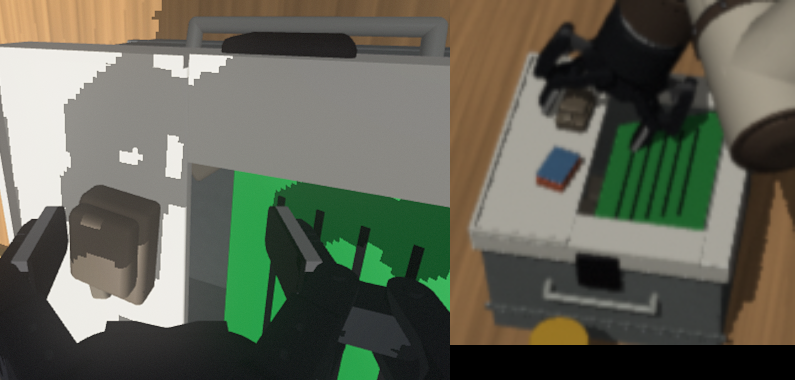

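The wrist crop shows the flap held down, with the gap open at (210,250). The offcut at (115,245) is still untouched and the rear finger is just behind it. I'll push now.

```bash
python3 -m handwheel '[[0,0.004,-0.0018,0,0,0,1],[0,0.008,-0.0036,0,0,0,1],[0,0.012,-0.0054,0,0,0,1],[0,0.016,-0.0071,0,0,0,1],[0,0.020,-0.0089,0,0,0,1],[0,0.020,-0.0089,0,0,0,1]]'; python3 go.py 562 -65 126 24; python3 - <<'E'
from h import *
im,d=get_image("wrist");t,_=get_image("side")
cv2.imwrite("pics/w4.png",np.hstack([im[100:480,150:600],cv2.copyMakeBorder(cv2.resize(t[150:290,230:370],(345,345)),0,35,0,0,0)]))
E
```

```text
clock: 4.92
position: [581.5, -65.2, 125.9]
ee_rot: [-0.692, 0.692, -0.147, 0.147]
contact_force: [1.1, 1.1, 3.5]
gripper_width: 84.9
grasp_force: 1.7
shift m [-0.0002  0.0177 -0.008 ] turn [ 0.  0. -0.] 4.925 [ 0.19  0.26 -0.67  0.33 -0.24 -0.5 ]
```

View pics/w4.png

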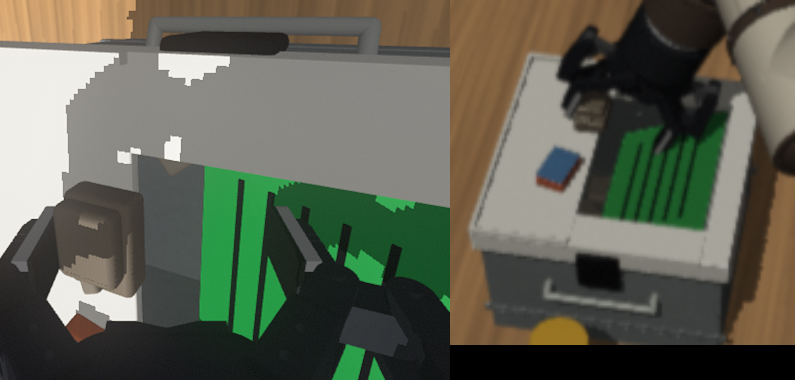

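The offcut is now touching the rear finger and its front is reaching the ledge edge. I'll keep pushing.

```bash
python3 -m handwheel '[[0,0.004,-0.0018,0,0,0,1],[0,0.008,-0.0036,0,0,0,1],[0,0.012,-0.0054,0,0,0,1],[0,0.016,-0.0071,0,0,0,1],[0,0.016,-0.0071,0,0,0,1],[0,0.016,-0.0071,0,0,0,1]]'; python3 go.py 556 -65 126 24; python3 - <<'E'
from h import *
im,d=get_image("wrist");t,_=get_image("side")
cv2.imwrite("pics/w5.png",np.hstack([im[100:480,150:600],cv2.copyMakeBorder(cv2.resize(t[150:290,230:370],(345,345)),0,35,0,0,0)]))
E
```

```text
clock: 5.78
position: [564.1, -65.2, 126.0]
ee_rot: [-0.692, 0.692, -0.147, 0.147]
contact_force: [1.0, 0.3, 5.6]
gripper_width: 85.7
grasp_force: 2.7
shift m [-0.0002  0.0074 -0.0033] turn [ 0. -0. -0.] 5.775 [ 0.19  0.24 -0.72  0.38 -0.21 -0.54]
```

View pics/w5.png

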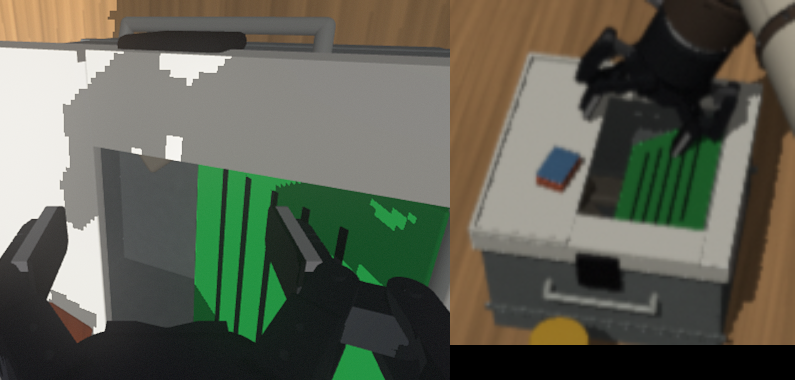

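The ledge is now clear of the offcut, the visible flap surface is empty and the sherd is still in place. I'll pause briefly, then lift straight up so the flap shuts.

```bash
python3 -m handwheel '[[0,0,0,0,0,0,1],[0,0,0,0,0,0,1],[0,-0.004,-0.009,0,0,0,1],[0,-0.008,-0.018,0,0,0,1],[0,-0.012,-0.027,0,0,0,1],[0,-0.016,-0.036,0,0,0,1],[0,-0.022,-0.049,0,0,0,1],[0,-0.032,-0.072,0,0,0,1],[0,-0.047,-0.106,0,0,0,1],[0,-0.065,-0.146,0,0,0,1]]'; python3 -m handwheel '[[0,0,0,0,0,0,1],[0,-0.02,-0.03,-0.1,0,0,1],[0,-0.02,-0.03,-0.2,0,0,1],[0,-0.02,-0.03,-0.2,0,0,1]]'; python3 - <<'E'
from h import *
im,d=get_image("wrist");t,_=get_image("side");p,_=get_image("top")
cv2.imwrite("pics/w6.png",np.hstack([cv2.resize(im,(480,360)),cv2.resize(t[120:330,200:400],(315,360))]))
E
```

```text
clock: 7.12
position: [561.4, -65.6, 283.8]
ee_rot: [-0.692, 0.693, -0.144, 0.144]
contact_force: [1.5, 0.6, 0.6]
gripper_width: 85.6
grasp_force: 0.0
clock: 7.62
position: [570.0, -65.1, 318.8]
ee_rot: [-0.703, 0.703, -0.075, 0.076]
contact_force: [0.2, -0.1, -0.5]
gripper_width: 85.2
grasp_force: 0.0
```

View pics/w6.png

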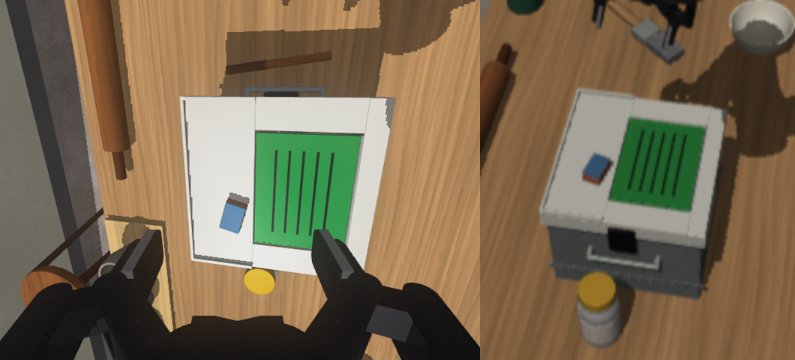

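The flap is shut and empty, the offcut has gone into the tub, and the sherd (235,215), jar and knife have not moved. The robot is clear of everything, so I'll hand in.

```bash
python3 -c "from bench import job_done;print(job_done())"
```

```text
the job is handed in; nothing more can be done
None
```

The offcut dropped off the ledge into the bin while the flap was held open, the flap then sprang shut, and the sherd, jar and knife showed no movement in the last pictures; the job is handed in at about 8 s of the 37 s allowed.

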